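# Unlock and open the wax reclaim bin and sweep in the cracked bangle

## Robot

A 6-joint arm with a two-finger parallel gripper is mounted at the origin on the work surface. World frame = base frame: x ahead of the robot, y to its left, z up, the work surface at z = 0. Lengths are in m, angles in rad, forces in N, time in s.
With the tool pointing down it reaches from about 0.35 to 0.85 m from the base axis. Payload 8.1 kg.
Tool frame: the origin (TCP) lies on the mounting face of the last link; the fingertips stand 186 mm ahead of it and the grasp point (between the pads) lies 167 mm ahead of it; z points along the fingers, y is the line along which they close (so a half turn about z gives the same grasp; the last joint's range is limited). The gripper opens to 93 mm and grips with 3 to 60 N. Pads are 15 mm wide; open, the fingers measure 128 mm over their backs; the gripper's body (75 mm by 188 mm) begins 65 mm behind the grasp point.
Start: joints at [-1.407, 0.13, 1.488, -0, 1.523, -0.085], TCP at [0.148, -0.582, 0.405] pointing down, gripper open.
Joint ranges: [-2.96, 2.96], [-0.89, 2.26], [0.02, 2.5], [-1.34, 4.48], [0, 2.73], [-2.66, 2.66]. Speed limits (rad/s): [2.39, 2.39, 2.79, 3.14, 3.14, 3.14].

## Interface

Orientations are given as a rotation vector (axis times angle).
In Python, from plant import * gives the robot as it stands. The module is installed in compiled form; this text tells all that it offers.
- The arm moves only by the tool arm_command, never from a script. Its argument "increments" is a list of rows, each a list of 6 numbers: the shift along the tool's x, y, z in units of 0.2 m (1.0 is 0.2 m), then the turn, a rotation vector about the tool's x, y, z in units of pi rad (1.0 is pi rad). A call has exactly 5 rows; each row is the pose to reach, as a shift and turn from the pose commanded when the call began, along the tool's axes at that moment, turning the shorter way round; what a row does not reach only later rows make up. A row lasts 1/8 s, in which the tool goes at most 62.5 mm and 10.7 degrees, less where a joint would pass 70% of its speed; a pose out of reach is approached as far as the arm can. A call with a number of a shift or a turn outside -1 to 1 is refused whole. A call with a gripper value outside its range is refused whole. "fingers" is the closure, from -1 (fully open) to 1 (shut), set as the call begins (left out, the last holds). The fingers move at their own pace and stop on an object; "force" is the grip in N (left out, the last holds). Time passes only in rows, so rows that repeat a pose let the fingers close, or fill a call up. It gives the time, the measured TCP pose, the force, the opening and the grip force at its end, in the units of the state.
- read_state(): the state, without advancing time (a new reading comes with each control period).
- read_camera(name): name is "scene" or "side" or "wrist"; returns a dict with "image" (420x560x3 uint8, red, green, blue), "fx", "fy", "cx", "cy" (pixels), "T" (4x4, takes a point from camera to world coordinates). Camera axes: x right, y down, z forward; pixel columns grow to the right and rows downward; lengths in m; the calibration is good to about 2 mm. A picture is of the moment at which its call begins. There is no depth.
- close_job(): hands the job in; it is judged then, once.
The state is a dict: "t": time; "q": joint angles; "dq": joint speeds; "joint_torque": joint torques, N m; "tool_pos": TCP position; "orientation": TCP orientation; "force": force on the tool from outside, world axes, zero at the start; "wrist_torque": the same for the moment, N m; "opening": finger opening in m; "gripper_force": force on a finger pad.
Only numpy, scipy, OpenCV 4.12 (cv2) and the standard library are available. Lean on these libraries where they do the work, as an engineer would, in place of code of your own. Each camera call takes 0.05 s, during which the arm holds its last target. There are 200 camera calls.

## Task

Open the wax reclaim bin: pull its spring plunger knob up, slide the cover fully open and leave it with the plunger dropped back down into the second hole so that it stays locked open. Then push the cracked wax bangle that lies on the bin's deck across the deck so that it falls through the open hatch into the bin; do not pick it up. Leave the flask, stand, pliers and half bangle on the bench where they are.

Things in the scene. Friction and masses are not known exactly. Their poses are not given: they have to be found in the camera images.
- reclaim_bin: Grey metal bin fixed to the bench, 210 mm (x) by 410 mm (y), z up, origin at the centre of its underside. Flat aluminium deck, top 100 mm up, without a lip at its -y end (y -205 to -68 mm), where the bangle lies. Beyond that, 11 mm wide guide rails at x = -100 and 100 mm stand 10 mm above the deck. The hatch, closed by the sliding cover at first, leads to a closed well 82 mm deep under the deck.
- hatch (a point): Centre of the hatch, level with the deck's top: (20, 0, 100) mm in the bin's frame. The hatch is a rectangular hole 130 mm (bin's x) by 120 mm (bin's y).
- cover (a joint): Slide of the steel cover in m along the bin's +y: 0 closed and locked, 0.130 fully open (stop at 0.131), wholly clear of the hatch. The cover is a plate 184 mm (x) by 136 mm (y), top 7 mm above the deck, centred on the bin's origin when closed. It drags with 2 to 5 N and stays where it is left.
- rib (a point): Middle of the upright steel rib on the cover (moves with it), 15 mm above the cover's top. The rib is 110 mm long along the bin's x, 8 mm thick along y, 30 mm high; it can be pushed or pinched. At (25, 22, 122) mm in the bin's frame when closed.
- plunger (a joint): Lift of the spring plunger in m: 0 down (pin 9 mm deep in a deck hole, cover locked), 0.016 the upper stop; the pin is free above 0.009: lift 0.012 to 0.013. The spring presses down with 5 N at 0, 9 N at 0.013. Let go with the cover moved over 15 mm, the pin rests on the deck (reads 0.009), slides along with the cover and drops by itself into the second hole at cover 0.130.
- knob (a point): Centre of the plunger's black round knob: an upright cylinder 34 mm across and 30 mm high on a 22 mm thick, 28 mm high neck standing on the cover; it moves with cover and plunger. When closed and down it is at (-75, 0, 152) mm in the bin's frame. It is taken from above, in any yaw, and pulled straight up.
- bangle_centre (a point): Centre of the cracked blue wax bangle lying on the deck at the bin's -y end: ring of round section, 76 mm outside, 48 mm inside, 14 mm high, 50 g, with a gap of about 10 mm at its +x side and one thin bar along its y axis. This point is 7 mm above the deck as it lies. It slides when pushed.
- flask_mid (a point): Bystander: perforated steel casting flask, upright cylinder 100 mm across, 150 mm high; point on the axis half-way up.
- stand_base (a point): Bystander: empty wax-tree stand, black round base 100 mm across, 18 mm high, with a thin 200 mm upright rod on it; point at the centre of the base.
- pliers_pivot (a point): Bystander: pliers with yellow grips lying flat, 140 mm long, 14 mm high; point at the pivot.
- half_mid (a point): Bystander: half of a blue wax bangle lying on the bench, 78 mm by 39 mm, 12 mm high; point near its middle.
There are look-alikes about, which are no part of the job. What is shaped like the part that bears bangle_centre but turquoise or white is not meant.

How it is judged:
On the way, in this order (a step that is already met when the one before it is completed fails the run):
1. the plunger is pulled up and the cover slid off its closed hole (value of joint plunger above 0.007 m and value of joint cover above 0.012 m), for 0.05 s.
2. the cover is fully open with the plunger dropped into the second hole (value of joint cover above 0.125 m and value of joint plunger below 0.003 m), for 0.2 s.
3. the bangle lies in the bin (z of bangle_centre in the frame of reclaim_bin below 0.07 m and x of bangle_centre in the frame of reclaim_bin between -0.045 and 0.085 m and y of bangle_centre in the frame of reclaim_bin between -0.06 and 0.06 m), for 0.2 s.
At the end, for the whole second after the job is handed in: The cover is open (joint above 0.125 m) with the plunger down in the second hole (lift below 3 mm), and the bangle is at rest in the well under the hatch, its centre below 70 mm above the bench (all of step 2 and all of step 3 and linear speed of bangle below 0.03 m/s and velocity of joint cover below 0.01 m/s); the robot touches nothing.
It fails at once if the bangle is picked up (its centre more than 25 mm above where it lies on the deck) (z of bangle_centre in the frame of reclaim_bin above 0.132 m).
It fails at once if a bystander (flask) is moved more than 30 mm (distance of flask_mid from where it was at the start of the episode above 0.03 m).
It fails at once if a bystander (stand) is moved more than 30 mm (distance of stand_base from where it was at the start of the episode above 0.03 m).
It fails at once if a bystander (pliers) is moved more than 30 mm (distance of pliers_pivot from where it was at the start of the episode above 0.03 m).
It fails at once if a bystander (half) is moved more than 30 mm (distance of half_mid from where it was at the start of the episode above 0.03 m).
It also fails if it takes over 61 s, if anything falls off the work surface, if the arm or the gripper's body presses on something with over 40 N, if the wrist force passes 120 N, or if a joint passes its speed limit or range.

## Working session

There is one attempt and no reset: what is moved stays moved. The work goes in short steps, Python scripts to look and compute and a tool call to move; the robot and the scene stay as the last step left them, time stands still between calls to the robot, and variables do not carry over. Pictures are saved under pics/ and viewed, at most 10 in all, crops included, and the job is handed in when it is done.

Besides the shell and the picture viewer there is one more tool, called after ">>>" by a JSON object that holds its "api" and its "payload". arm_command: Moves the arm, as the interface text tells. Shifts and turns lie within -1 to 1; 1 stands for 0.2 m of shift or pi rad of turn. Its arguments: {"type":"object","properties":{"increments":{"type":"array","items":{"type":"array","items":{"type":"number","minimum":-1,"maximum":1}}},"fingers":{"type":"number"},"force":{"type":"number"}},"required":["increments"]}

```bash
mkdir -p pics
python3 - <<'E'
from plant import *
import cv2,numpy as np
for n in ["scene","side"]:
    c=read_camera(n); cv2.imwrite(f"pics/{n}0.png",c["image"][:,:,::-1]); np.savez(f"{n}0.npz",**c)
    print(n,c["fx"],c["cx"],c["cy"],np.round(c["T"],3).tolist())
s=read_state();print(s["t"],s["tool_pos"],s["orientation"],s["opening"],s["force"])
E
```

```text
scene 421.1749325318997 284.6397549295086 203.2011293422187 [[0.259, 0.727, -0.636, 1.369], [0.966, -0.199, 0.165, -0.184], [-0.007, -0.657, -0.754, 1.042], [0.0, 0.0, 0.0, 1.0]]
side 379.93587632348704 280.1507700642197 216.47942557268857 [[-0.797, -0.356, 0.488, 0.051], [-0.604, 0.47, -0.643, 0.739], [-0.001, -0.808, -0.59, 0.8], [0.0, 0.0, 0.0, 1.0]]
0.1 [ 0.14773382 -0.58132028  0.4037732 ] [-3.11565340e+00 -3.89632091e-01  8.45958162e-05] 0.09286222377441151 [0.86268094 0.03648572 0.63154595]
```

View pics/scene0.png

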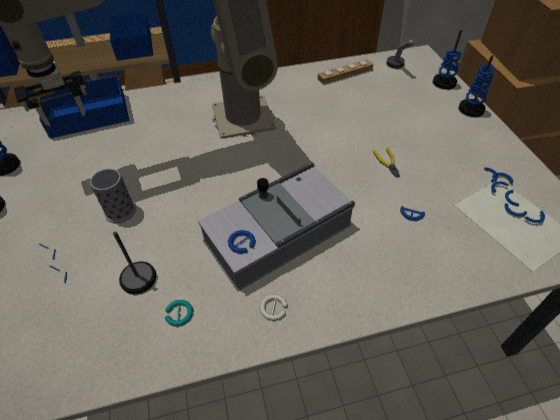

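View pics/side0.png

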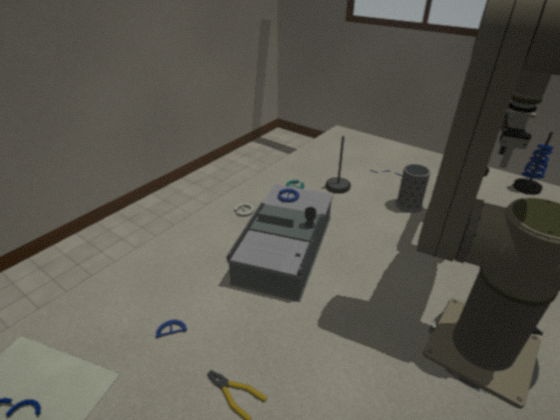

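The scene view shows the bin with a blue bangle on its deck at (241,241), the knob at (263,186) and the rib at (289,206). The look-alikes are turquoise at (179,313), white at (273,307), and a blue half at (412,213). The blue ring on the deck fits the description, so I'll confirm it in a crop.

```bash
cat > h.py <<'E'
import numpy as np,cv2
def load(n): return dict(np.load(n))
def ray(c,p,z):
    T=c["T"];d=T[:3,:3]@np.array([(p[0]-c["cx"])/c["fx"],(p[1]-c["cy"])/c["fy"],1.]);o=T[:3,3]
    return o+d*(z-o[2])/d[2]
def proj(c,P):
    q=np.linalg.inv(c["T"])@np.r_[P,1.];return np.array([c["fx"]*q[0]/q[2]+c["cx"],c["fy"]*q[1]/q[2]+c["cy"]])
E
python3 - <<'E'
from h import *
c=load("scene0.npz");im=c["image"][:,:,::-1]
cv2.imwrite("pics/crop0.png",cv2.resize(im[155:285,190:365],None,fx=4.5,fy=4.5,interpolation=cv2.INTER_CUBIC))
hsv=cv2.cvtColor(np.ascontiguousarray(im),cv2.COLOR_BGR2HSV)
m=cv2.inRange(hsv,(105,120,50),(125,255,255));m[:220]=0;m[265:]=0;m[:,:220]=0;m[:,265:]=0
y,x=np.nonzero(m);(cx,cy),r=cv2.minEnclosingCircle(np.c_[x,y].astype(np.float32))
P=np.array([ray(c,p,.107)[:2] for p in zip(x,y)],np.float32)
print(len(x),cx,cy,r,cv2.minEnclosingCircle(P))
E
```

```text
274 241.0 240.5 13.238302230834961 ((0.6799587607383728, -0.13070130348205566), 0.03764434531331062)
```

View pics/crop0.png

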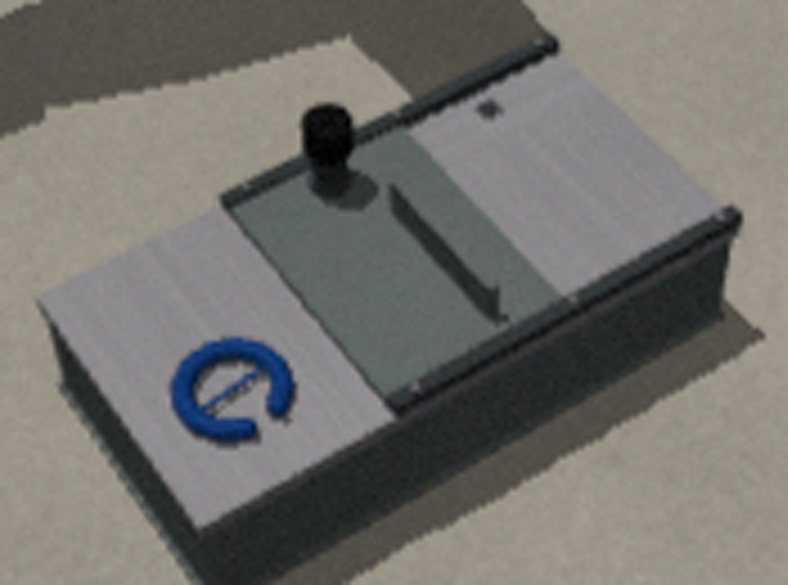

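Run:
```python
from h import *
c=load("scene0.npz")
obs=[((40,299),(-105,-205,100)),((203,528),(105,-205,100)),((488,109),(-75,130,100)),((327,137),(-75,0,152)),((556,41),(-100,205,110)),((738,216),(100,205,110))]
B=[];W=[]
for p,b in obs:
    px=((p[0]+.5)/4.5-.5+190,(p[1]+.5)/4.5-.5+155); B.append(np.array(b)/1000);W.append(ray(c,px,b[2]/1000))
B=np.array(B)[:,:2];W=np.array(W)[:,:2]
b0=B.mean(0);w0=W.mean(0);H=(B-b0).T@(W-w0);th=np.arctan2(H[0,1]-H[1,0],H[0,0]+H[1,1])
R=np.array([[np.cos(th),-np.sin(th)],[np.sin(th),np.cos(th)]]);o=w0-R@b0
print("yaw",np.degrees(th),"o",o);print(np.round(((W-o)@R-B)*1000,1))
print("bangle bin",((np.array([.680,-.1307])-o)@R))
for n,p in dict(knob=(-.075,0),rib=(.025,.022),knobopen=(-.075,.13)).items(): print(n,o+R@np.array(p))
print("bin y axis",R[:,1])
# knob check by two views: black blob
from plant import read_state
s=load("side0.npz")
print("side proj knob",proj(s,np.r_[o+R@np.array([-.075,0]),.152]),"bangle",proj(s,[.680,-.1307,.107]))
from scipy.spatial.transform import Rotation as Ro
print(Ro.from_rotvec(read_state()["orientation"]).as_matrix().round(3))
```

```text
yaw 19.23021742670872 o [ 0.60436011 -0.00852734]
[[ 2.3  2.2]
 [-1.3  3.5]
 [-3.4  0.1]
 [-1.  -0.7]
 [ 1.9 -1.9]
 [ 1.5 -3.1]]
bangle bin [ 0.03118004 -0.14026887]
knob [ 0.5335449  -0.03322969]
rib [0.62071916 0.02047923]
knobopen [0.4907275  0.08951667]
bin y axis [-0.32936466  0.9442028 ]
side proj knob [308.41668074 212.5808638 ] bangle [287.64246059 194.71158692]
[[ 0.969  0.246 -0.   ]
 [ 0.246 -0.969  0.002]
 [ 0.    -0.002 -1.   ]]
```

>>> {"api": "arm_command", "payload": {"increments": [[0.17,-0.14,-0.1,0,0,-0.01],[0.34,-0.29,-0.2,0,0,-0.02],[0.51,-0.43,-0.25,0,0,-0.028],[0.68,-0.58,-0.25,0,0,-0.028],[0.85,-0.72,-0.25,0,0,-0.028]], "fingers": -1, "force": 30}}

```text
t: 0.72
tool_pos: [0.2776, -0.3987, 0.4545]
orientation: [-3.097, -0.526, 0.0]
force: [0.3, -0.4, -1.1]
opening: 0.0929
gripper_force: 0.0
```

```bash
cat >> h.py <<'E'
from plant import *
from scipy.spatial.transform import Rotation as Ro
yaw=np.radians(19.23);O=np.array([.60436,-.00853])
Rb=np.array([[np.cos(yaw),-np.sin(yaw)],[np.sin(yaw),np.cos(yaw)]])
def goto(b,ztip):  # bin xy, world z of TCP -> units in tool axes
    s=read_state();R=Ro.from_rotvec(s["orientation"]).as_matrix();T=np.r_[O+Rb@np.array(b),ztip]
    print("t",s["t"],"binxy",((s["tool_pos"][:2]-O)@Rb).round(4),"z",s["tool_pos"][2].round(4),"units",(R.T@(T-s["tool_pos"])/.2).round(3),"yawerr deg",np.degrees(np.arctan2(R[1,0],R[0,0])-yaw).round(2),"F",s["force"].round(1),"open",s["opening"].round(4),"tilt",R[:,2].round(3))
E
python3 -c "
from h import *
goto((-.075,0),.454)"
```

```text
Traceback (most recent call last):
  File "h.py", line 14, in goto
    print("t",s["t"],"binxy",((s["tool_pos"][:2]-O)@Rb).round(4),"z",s["tool_pos"][2].round(4),"units",(R.T@(T-s["tool_pos"])/.2).round(3),"yawerr deg",np.degrees(np.arctan2(R[1,0],R[0,0])-yaw).round(2),"F",s["force"].round(1),"open",s["opening"].round(4),"tilt",R[:,2].round(3))
                                                                                                                                                                                                                                          ^^^^^^^^^^^^^^^^^^
AttributeError: 'float' object has no attribute 'round'
```

```bash
sed -i 's/s\["opening"\].round(4)/s["opening"]/' h.py
python3 -c "
from h import *
goto((-.075,0),.454)"
```

```text
t 0.725 binxy [-0.437  -0.2608] z 0.4545 units [ 1.811 -1.302  0.003] yawerr deg 0.05 F [ 0.3 -0.4 -1.1] open 0.09290307211570865 tilt [-0.  0. -1.]
```

Tool axes now align with the bin: tool x is bin x, tool y is bin -y.

>>> {"api": "arm_command", "payload": {"increments": [[0.18,-0.13,0,0,0,0],[0.36,-0.26,0,0,0,0],[0.54,-0.39,0,0,0,0],[0.72,-0.52,0,0,0,0],[0.9,-0.65,0,0,0,0]]}}

```text
t: 1.35
tool_pos: [0.4045, -0.2166, 0.4544]
orientation: [-3.097, -0.526, 0.0]
force: [0.0, -0.2, 0.4]
opening: 0.0929
gripper_force: 0.0
```

>>> {"api": "arm_command", "payload": {"increments": [[0.23,-0.16,0,0,0,0],[0.46,-0.33,0,0,0,0],[0.7,-0.5,0,0,0,0],[0.91,-0.65,0,0,0,0],[0.91,-0.65,0,0,0,0]]}}

```text
t: 1.98
tool_pos: [0.5339, -0.0321, 0.4537]
orientation: [-3.095, -0.533, 0.002]
force: [0.2, -0.6, -0.1]
opening: 0.0929
gripper_force: 0.0
```

```bash
python3 -c "
from h import *
goto((-.075,0),.325)
c=read_camera('wrist');np.savez('wrist1.npz',**c);cv2.imwrite('pics/w1.png',c['image'][:,:,::-1])
print(proj(c,np.r_[O+Rb@np.array([-.075,0]),.167]))"
```

```text
t 1.975 binxy [-0.0743  0.0009] z 0.4537 units [-0.003  0.006  0.644] yawerr deg 0.32 F [ 0.2 -0.6 -0.1] open 0.09285920501974727 tilt [-0.001  0.001 -1.   ]
[282.28797707 207.1192828 ]
```

View pics/w1.png

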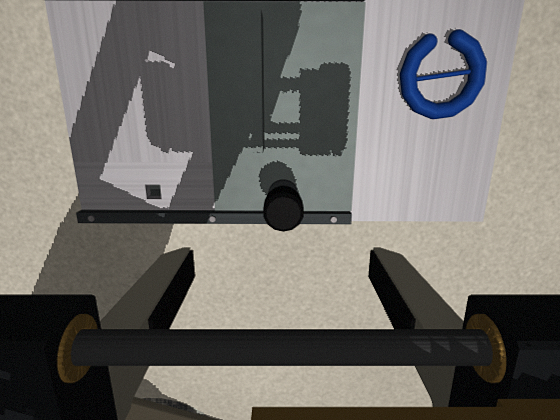

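The wrist view puts the knob top at (284,210), where (282,207) was predicted, so the pose is good to about 2 mm. I'll descend and grip.

>>> {"api": "arm_command", "payload": {"increments": [[-0.01,0.01,0.15,0,0,0],[-0.01,0.01,0.3,0,0,0],[-0.01,0.01,0.45,0,0,0],[-0.01,0.01,0.57,0,0,0],[-0.01,0.01,0.67,0,0,0]]}}

```text
t: 2.65
tool_pos: [0.5307, -0.0389, 0.3195]
orientation: [-3.098, -0.524, 0.002]
force: [-0.6, -0.5, 0.5]
opening: 0.0929
gripper_force: 0.0
```

>>> {"api": "arm_command", "payload": {"increments": [[0,0,0,0,0,0],[0,0,0,0,0,0],[0,0,0,0,0,0],[0,0,0,0,0,0],[0,0,0,0,0,0]], "fingers": 1, "force": 30}}

```text
t: 3.28
tool_pos: [0.5317, -0.0376, 0.3212]
orientation: [3.097, 0.527, 0.001]
force: [0.1, 0.5, -0.1]
opening: 0.0476
gripper_force: 0.0
```

>>> {"api": "arm_command", "payload": {"increments": [[0,0,0,0,0,0],[0,0,0,0,0,0],[0,0,0,0,0,0],[0,0,0,0,0,0],[0,0,0,0,0,0]]}}

```text
t: 3.9
tool_pos: [0.531, -0.0354, 0.3208]
orientation: [-3.092, -0.528, 0.002]
force: [-7.2, 13.4, 6.9]
opening: 0.0331
gripper_force: 30.0
```

```bash
python3 -c "
from h import *
goto((-.075,0),.32)
print(read_state()['gripper_force'])"
```

```text
t 3.9 binxy [-0.0781 -0.0012] z 0.3208 units [ 0.015 -0.006  0.004] yawerr deg 0.15 F [-7.2 13.4  6.9] open 0.033086039316508845 tilt [-0.002  0.005 -1.   ]
30.00161534815561
```

>>> {"api": "arm_command", "payload": {"increments": [[0,-0.01,-0.015,0,0,0],[0,-0.01,-0.03,0,0,0],[0,-0.01,-0.045,0,0,0],[0,-0.01,-0.063,0,0,0],[0,-0.01,-0.063,0,0,0]]}}

```text
t: 4.53
tool_pos: [0.5307, -0.0348, 0.3322]
orientation: [-3.094, -0.527, 0.001]
force: [3.3, 5.9, -8.7]
opening: 0.0331
gripper_force: 30.0
```

>>> {"api": "arm_command", "payload": {"increments": [[0,0,-0.005,0,0,0],[0,-0.03,-0.005,0,0,0],[0,-0.06,-0.005,0,0,0],[0,-0.1,-0.005,0,0,0],[0,-0.14,-0.005,0,0,0]]}}

```text
t: 5.15
tool_pos: [0.5217, -0.0093, 0.3334]
orientation: [3.097, 0.526, 0.0]
force: [4.8, -0.3, -9.0]
opening: 0.0334
gripper_force: 30.0
```

```bash
python3 -c "
from h import *
goto((-.077,.131),.32)"
```

```text
t 5.15 binxy [-0.0783  0.0265] z 0.3334 units [ 0.007 -0.523  0.067] yawerr deg 0.06 F [ 4.8 -0.3 -9. ] open 0.03341916177813431 tilt [ 0. -0. -1.]
```

>>> {"api": "arm_command", "payload": {"increments": [[0,-0.09,0,0,0,0],[0,-0.18,0,0,0,0],[0,-0.27,0,0,0,0],[0,-0.36,0,0,0,0],[0,-0.435,0,0,0,0]]}}

```text
t: 5.78
tool_pos: [0.4928, 0.0731, 0.3335]
orientation: [3.097, 0.526, -0.0]
force: [5.5, 0.1, -9.7]
opening: 0.0333
gripper_force: 30.0
```

>>> {"api": "arm_command", "payload": {"increments": [[0,0,0.01,0,0,0],[0,0,0.018,0,0,0],[0,0,0.018,0,0,0],[0,0,0.018,0,0,0],[0,0,0.018,0,0,0]], "fingers": 0.1}}

```text
t: 6.4
tool_pos: [0.4931, 0.0725, 0.3309]
orientation: [3.097, 0.526, 0.0]
force: [0.4, 0.5, 0.1]
opening: 0.0421
gripper_force: 0.0
```

```bash
python3 -c "
from h import *
goto((-.077,.131),.32)"
```

```text
t 6.4 binxy [-0.0784  0.1132] z 0.3309 units [ 0.007 -0.089  0.054] yawerr deg 0.04 F [0.4 0.5 0.1] open 0.042109631273209984 tilt [ 0. -0. -1.]
```

>>> {"api": "arm_command", "payload": {"increments": [[0,-0.03,0,0,0,0],[0,-0.06,0,0,0,0],[0,-0.085,0,0,0,0],[0,-0.1,0,0,0,0],[0,-0.11,0,0,0,0]]}}

```text
t: 7.02
tool_pos: [0.4856, 0.0935, 0.3307]
orientation: [3.096, 0.527, 0.0]
force: [2.4, -8.3, -2.6]
opening: 0.0418
gripper_force: 4.4
```

```bash
python3 -c "
from h import *
goto((-.077,.131),.32)
c=read_camera('scene');np.savez('scene2.npz',**c);im=c['image'][:,:,::-1]
cv2.imwrite('pics/crop2.png',cv2.resize(im[120:270,190:365],None,fx=4,fy=4,interpolation=cv2.INTER_CUBIC))"
```

```text
t 7.025 binxy [-0.0785  0.1355] z 0.3307 units [0.007 0.022 0.054] yawerr deg 0.07 F [ 2.4 -8.3 -2.6] open 0.04177358888009796 tilt [ 0.    -0.001 -1.   ]
```

View pics/crop2.png

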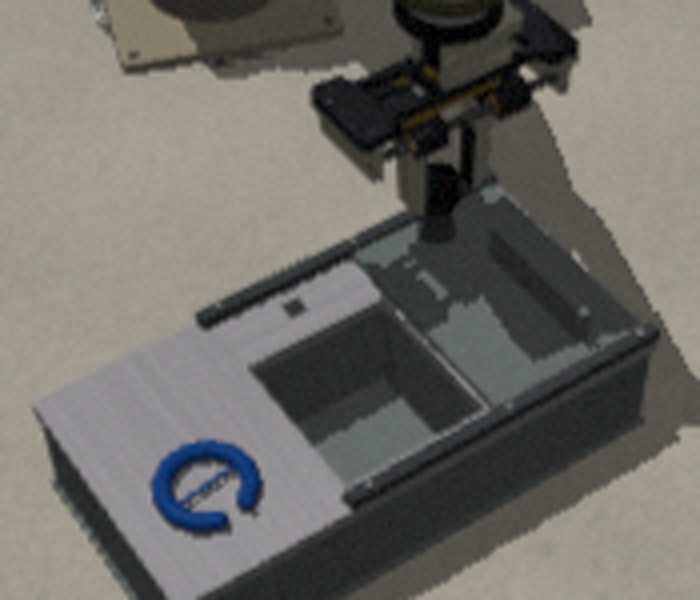

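Cover is clear of the hatch in the crop, with the knob between the fingers at about (440,190). I'll back off and check the drop.

>>> {"api": "arm_command", "payload": {"increments": [[0,0.01,0,0,0,0],[0,0.02,0,0,0,0],[0,0.025,0,0,0,0],[0,0.025,0,0,0,0],[0,0.025,0,0,0,0]], "fingers": -0.3}}

```text
t: 7.7
tool_pos: [0.4873, 0.0888, 0.3307]
orientation: [-3.097, -0.526, 0.0]
force: [0.4, -0.7, 0.4]
opening: 0.0605
gripper_force: 0.0
```

>>> {"api": "arm_command", "payload": {"increments": [[0,0,-0.1,0,0,0],[0,0,-0.25,0,0,0],[0,0,-0.45,0,0,0],[0,0,-0.65,0,0,0],[0,0,-0.75,0,0,0]]}}

```text
t: 8.32
tool_pos: [0.4875, 0.0889, 0.4833]
orientation: [3.097, 0.527, 0.005]
force: [0.0, 0.2, -0.6]
opening: 0.0604
gripper_force: 0.0
```

Run:
```python
from h import *
goto((.031,-.215),.45)
out=[]
for n in ["scene","side","wrist"]:
    c=read_camera(n);np.savez(n+"3.npz",**c);im=np.ascontiguousarray(c["image"][:,:,::-1])
    K=np.r_[O+Rb@np.array([-.075,.13]),.152]
    print(n,"down",proj(c,K),"up",proj(c,K+[0,0,.009]))
    u,v=proj(c,K).astype(int);r=32
    out.append(cv2.resize(im[v-r:v+r,u-r:u+r],(260,260),interpolation=cv2.INTER_CUBIC) if 32<u<528 and 32<v<388 else np.zeros((260,260,3),np.uint8))
    print(u-r,v-r)
cv2.imwrite("pics/k3.png",np.hstack(out))
```

```text
t 8.325 binxy [-0.0782  0.1305] z 0.4833 units [0.544 1.728 0.169] yawerr deg 0.07 F [ 0.   0.2 -0.6] open 0.06038571914857308 tilt [ 0.003  0.    -1.   ]
scene down [298.98795172 167.46750561] up [299.04407494 165.31227316]
266 135
side down [296.18272891 239.52392248] up [296.26502141 236.90699455]
264 207
wrist down [280.85564064 190.77426889] up [280.84854523 193.23214358]
248 158
```

View pics/k3.png

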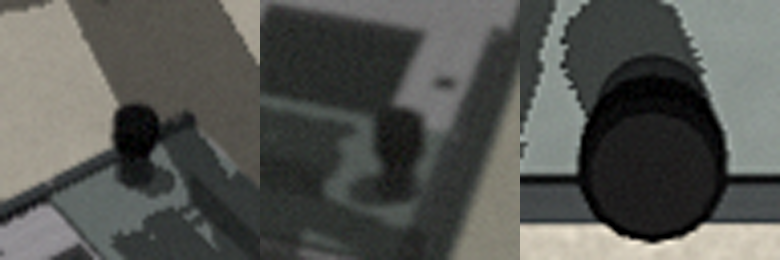

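Run:
```python
from h import *
for n in ["scene","side"]:
  for k,y in ((0,0),(3,.13)):
    c=load(f"{n}{k}.npz");g=c["image"].max(2).astype(np.uint8);K=np.r_[O+Rb@np.array([-.075,y]),.152]
    d=proj(c,K);up=proj(c,K+[0,0,.009]);u,v=d.astype(int)
    w=g[v-16:v+17,u-14:u+15]
    for th in (32,40,48):
        nl,l,st,ce=cv2.connectedComponentsWithStats((w<th).astype(np.uint8));i=l[15,14]
        print(n,k,th,"pred",d.round(1),up.round(1),"blob",st[i]+[u-14,v-16,0,0,0],(ce[i]+[u-14,v-16]).round(1))
```

```text
scene 0 32 pred [262.7 185.2] [262.5 183. ] blob [258 179  11  20 167] [262.8 187.4]
scene 0 40 pred [262.7 185.2] [262.5 183. ] blob [258 179  11  20 179] [262.8 187.8]
scene 0 48 pred [262.7 185.2] [262.5 183. ] blob [257 178  16  21 192] [263.1 187.9]
scene 3 32 pred [299.  167.5] [299.  165.3] blob [294 161  16  19 157] [299.5 169. ]
scene 3 40 pred [299.  167.5] [299.  165.3] blob [294 161  19  20 198] [300.3 169.4]
scene 3 48 pred [299.  167.5] [299.  165.3] blob [286 161  27  20 222] [300.  169.7]
side 0 32 pred [308.4 212.6] [308.6 210.1] blob [294 196  29  33 929] [308.  211.9]
side 0 40 pred [308.4 212.6] [308.6 210.1] blob [306 208   9  20 115] [309.6 216.3]
side 0 48 pred [308.4 212.6] [308.6 210.1] blob [304 208  11  20 155] [309.4 217.2]
side 3 32 pred [296.2 239.5] [296.3 236.9] blob [293 235  10  20  97] [297.6 242.8]
side 3 40 pred [296.2 239.5] [296.3 236.9] blob [293 233  11  23 181] [297.2 243.6]
side 3 48 pred [296.2 239.5] [296.3 236.9] blob [282 223  22  33 371] [293.8 237.3]
```

The scene view says the plunger is down, but the side view is ambiguous. I'll test the lock mechanically with a gentle push towards closing.

>>> {"api": "arm_command", "payload": {"increments": [[0,0,0.2,0,0,0],[0,0,0.4,0,0,0],[0,0,0.6,0,0,0],[0,0,0.7,0,0,0],[0,0,0.75,0,0,0]], "fingers": -0.1}}

```text
t: 9.1
tool_pos: [0.486, 0.0887, 0.327]
orientation: [-3.097, -0.526, 0.009]
force: [0.2, -0.5, 0.8]
opening: 0.0508
gripper_force: 0.0
```

>>> {"api": "arm_command", "payload": {"increments": [[0,0.01,0,0,0,0],[0,0.02,0,0,0,0],[0,0.03,0,0,0,0],[0,0.04,0,0,0,0],[0,0.05,0,0,0,0]]}}

```text
t: 9.72
tool_pos: [0.4908, 0.0795, 0.3313]
orientation: [-3.097, -0.526, -0.002]
force: [0.9, 1.5, 2.4]
opening: 0.051
gripper_force: 1.0
```

```bash
python3 -c "
from h import *
goto((.031,-.215),.45)"
```

```text
t 9.725 binxy [-0.0782  0.1205] z 0.3313 units [ 0.545  1.678 -0.593] yawerr deg 0.07 F [0.9 1.5 2.4] open 0.050959343802355055 tilt [ 0.001  0.001 -1.   ]
```

>>> {"api": "arm_command", "payload": {"increments": [[0,0.005,0,0,0,0],[0,0.01,0,0,0,0],[0,0.015,0,0,0,0],[0,0.02,0,0,0,0],[0,0.02,0,0,0,0]]}}

```text
t: 10.35
tool_pos: [0.4918, 0.0766, 0.331]
orientation: [-3.095, -0.527, 0.0]
force: [-2.5, 8.8, 4.0]
opening: 0.0516
gripper_force: 4.4
```

```bash
python3 -c "
from h import *
goto((.031,-.215),.45)"
```

```text
t 10.35 binxy [-0.0783  0.1174] z 0.331 units [ 0.544  1.662 -0.599] yawerr deg 0.1 F [-2.5  8.8  4. ] open 0.051579333171204216 tilt [-0.     0.002 -1.   ]
```

>>> {"api": "arm_command", "payload": {"increments": [[0,0.005,0,0,0,0],[0,0.01,0,0,0,0],[0,0.015,0,0,0,0],[0,0.015,0,0,0,0],[0,0.015,0,0,0,0]]}}

```text
t: 10.98
tool_pos: [0.4923, 0.0751, 0.331]
orientation: [-3.091, -0.528, 0.001]
force: [-5.5, 16.6, 6.9]
opening: 0.0518
gripper_force: 9.0
```

```bash
python3 -c "
from h import *
goto((.031,-.215),.45)"
```

```text
t 10.975 binxy [-0.0782  0.1158] z 0.331 units [ 0.542  1.652 -0.604] yawerr deg 0.15 F [-5.5 16.6  6.9] open 0.05181966591881555 tilt [-0.002  0.006 -1.   ]
```

The force climbs to 17 N and the knob hardly moves, so the cover is locked. I'll press it back to the open side, release and rise.

>>> {"api": "arm_command", "payload": {"increments": [[0,-0.035,0,0,0,0],[0,-0.08,0,0,0,0],[0,-0.11,0,0,0,0],[0,-0.125,0,0,0,0],[0,-0.135,0,0,0,0]]}}

```text
t: 11.6
tool_pos: [0.484, 0.098, 0.3306]
orientation: [3.096, 0.526, -0.0]
force: [2.5, -8.4, -1.6]
opening: 0.051
gripper_force: 4.4
```

>>> {"api": "arm_command", "payload": {"increments": [[0,0.02,0,0,0,0],[0,0.04,0,0,0,0],[0,0.04,-0.2,0,0,0],[0,0.04,-0.45,0,0,0],[0,0.04,-0.7,0,0,0]]}}

```text
t: 12.22
tool_pos: [0.4865, 0.0904, 0.4721]
orientation: [-3.097, -0.526, 0.0]
force: [1.5, -0.3, 0.8]
opening: 0.0517
gripper_force: 0.0
```

Run:
```python
from h import *
goto((.031,-.215),.45)
c=load("wrist1.npz");im=np.ascontiguousarray(c["image"][:,:,::-1]);h=cv2.cvtColor(im,cv2.COLOR_BGR2HSV)
m=cv2.inRange(h,(105,120,50),(125,255,255));y,x=np.nonzero(m)
P=np.array([(ray(c,p,.107)[:2]-O)@Rb for p in zip(x,y)],np.float32);print(cv2.minEnclosingCircle(P))
```

```text
t 12.225 binxy [-0.0786  0.1323] z 0.4721 units [0.547 1.737 0.11 ] yawerr deg 0.05 F [ 1.5 -0.3  0.8] open 0.05169316897350049 tilt [-0.  0. -1.]
((0.029362328350543976, -0.14161191880702972), 0.03768664598464966)
```

Run:
```python
from h import *
s=read_state();print("q",s["q"])
c=load("scene0.npz")
for n,p,z in (("flask",(113,196),.075),("stand",(137,277),.018),("rodtop",(117,234),.218)):
    w=ray(c,p,z);print(n,w.round(3),"bin",((w[:2]-O)@Rb).round(3))
```

```text
q [ 8.00205161e-02 -1.74947973e-01  1.66735183e+00  3.49061297e-04
  1.64951196e+00  1.31438500e+00]
flask [ 0.383 -0.479  0.075] bin [-0.364 -0.371]
stand [ 0.66  -0.431  0.018] bin [-0.086 -0.417]
rodtop [ 0.661 -0.426  0.218] bin [-0.083 -0.413]
```

>>> {"api": "arm_command", "payload": {"increments": [[0.1,0.17,0,0,0,-0.05],[0.2,0.34,0,0,0,-0.1],[0.3,0.51,0,0,0,-0.15],[0.42,0.68,0,0,0,-0.2],[0.54,0.85,0,0,0,-0.25]], "fingers": 0.1}}

```text
t: 12.85
tool_pos: [0.6458, -0.0353, 0.4707]
orientation: [-2.656, -1.678, -0.001]
force: [0.1, 0.5, 1.0]
opening: 0.0419
gripper_force: 0.0
```

>>> {"api": "arm_command", "payload": {"increments": [[0,0,0,0,0,-0.05],[0,0,0,0,0,-0.1],[0,0,0,0,0,-0.15],[0,0,0,0,0,-0.2],[0,0,0,0,0,-0.25]]}}

```text
t: 13.48
tool_pos: [0.6449, -0.0344, 0.4706]
orientation: [-1.811, -2.567, -0.0]
force: [0.1, -0.0, -0.5]
opening: 0.042
gripper_force: 0.0
```

```bash
python3 -c "
from h import *
goto((.029,-.205),.4)"
```

```text
t 13.475 binxy [ 0.0297 -0.0378] z 0.4706 units [-0.836 -0.009  0.353] yawerr deg 90.35 F [ 0.1 -0.  -0.5] open 0.042009729686485565 tilt [-0.  0. -1.]
```

>>> {"api": "arm_command", "payload": {"increments": [[-0.2,0,0,0,0,0],[-0.4,0,0.05,0,0,0],[-0.6,0,0.1,0,0,0],[-0.75,0,0.2,0,0,0],[-0.83,0,0.3,0,0,0]]}}

```text
t: 14.1
tool_pos: [0.6998, -0.1926, 0.4095]
orientation: [-1.82, -2.561, -0.0]
force: [0.6, 0.3, -1.0]
opening: 0.042
gripper_force: 0.0
```

```bash
python3 -c "
from h import *
goto((.029,-.205),.292)
c=read_camera('wrist');cv2.imwrite('pics/w4.png',c['image'][:,:,::-1])
im=np.ascontiguousarray(c['image'][:,:,::-1]);h=cv2.cvtColor(im,cv2.COLOR_BGR2HSV)
m=cv2.inRange(h,(105,120,50),(125,255,255));n,l,st,ce=cv2.connectedComponentsWithStats(m);i=1+st[1:,4].argmax();y,x=np.nonzero(l==i)
P=np.array([(ray(c,p,.107)[:2]-O)@Rb for p in zip(x,y)],np.float32);print(st[i],cv2.minEnclosingCircle(P))"
```

```text
t 14.1 binxy [ 0.0295 -0.2053] z 0.4095 units [ 0.001 -0.002  0.588] yawerr deg 89.97 F [ 0.6  0.3 -1. ] open 0.042025380849681486 tilt [-0.  0. -1.]
[ 236   76   92   94 3344] ((0.029758471995592117, -0.14143335819244385), 0.0373544842004776)
```

View pics/w4.png

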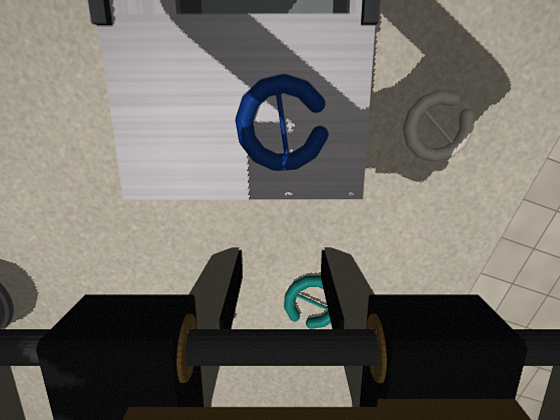

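The wrist view shows the bangle centred at (282,122), measured at bin (30,-141) mm, between the two fingers' lines. I'll descend gently behind it.

>>> {"api": "arm_command", "payload": {"increments": [[0,0,0.2,0,0,0],[0,0,0.38,0,0,0],[0,0,0.5,0,0,0],[0,0,0.56,0,0,0],[0,0,0.585,0,0,0]]}}

```text
t: 14.78
tool_pos: [0.6996, -0.1901, 0.2935]
orientation: [-1.817, -2.562, -0.0]
force: [-0.5, 0.3, 0.6]
opening: 0.0421
gripper_force: 0.0
```

>>> {"api": "arm_command", "payload": {"increments": [[0,0,0.01,0,0,0],[0,0,0.01,0,0,0],[0,0,0.01,0,0,0],[0,0,0.01,0,0,0],[0,0,0.01,0,0,0]]}}

```text
t: 15.4
tool_pos: [0.6996, -0.1908, 0.2919]
orientation: [1.818, 2.562, 0.0]
force: [0.9, -0.5, -0.7]
opening: 0.0418
gripper_force: 0.0
```

```bash
python3 -c "
from h import *
goto((.029,-.035),.290)"
```

```text
t 15.4 binxy [ 0.0299 -0.2035] z 0.2919 units [ 0.842 -0.004  0.01 ] yawerr deg 90.06 F [ 0.9 -0.5 -0.7] open 0.04183001450645662 tilt [ 0. -0. -1.]
```

>>> {"api": "arm_command", "payload": {"increments": [[0.05,0,0.007,0,0,0],[0.11,0,0.007,0,0,0],[0.18,0,0.007,0,0,0],[0.25,-0.01,0.007,0,0,0],[0.32,-0.01,0.007,0,0,0]]}}

```text
t: 16.02
tool_pos: [0.6761, -0.1298, 0.2904]
orientation: [1.817, 2.563, 0.0]
force: [-0.1, -0.0, 0.2]
opening: 0.0419
gripper_force: 0.1
```

>>> {"api": "arm_command", "payload": {"increments": [[0.06,0,0,0,0,0],[0.12,0,0,0,0,0],[0.18,-0.01,0,0,0,0],[0.24,-0.01,0,0,0,0],[0.3,-0.01,0,0,0,0]]}}

```text
t: 16.65
tool_pos: [0.6546, -0.0743, 0.2904]
orientation: [1.818, 2.562, 0.0]
force: [-0.0, 0.5, 0.3]
opening: 0.042
gripper_force: 0.0
```

>>> {"api": "arm_command", "payload": {"increments": [[0.06,0,0,0,0,0],[0.12,0,0,0,0,0],[0.18,0,0,0,0,0],[0.22,0,0,0,0,0],[0.22,0,0,0,0,0]]}}

```text
t: 17.27
tool_pos: [0.6402, -0.0329, 0.2904]
orientation: [1.817, 2.563, 0.0]
force: [0.2, -0.4, 0.1]
opening: 0.0418
gripper_force: 0.0
```

```bash
python3 -c "
from h import *
goto((.029,-.035),.290)
c=read_camera('scene');im=c['image'][:,:,::-1]
cv2.imwrite('pics/crop5.png',cv2.resize(im[140:280,190:365],None,fx=4,fy=4,interpolation=cv2.INTER_CUBIC))"
```

```text
t 17.275 binxy [ 0.0258 -0.0348] z 0.2904 units [-0.001  0.016  0.002] yawerr deg 90.11 F [ 0.2 -0.4  0.1] open 0.04182329474304936 tilt [ 0. -0. -1.]
```

View pics/crop5.png

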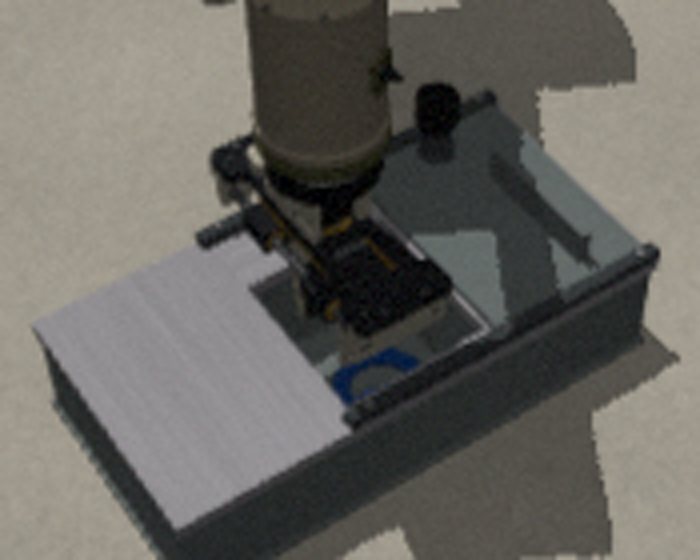

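Bangle is in the well, seen at crop (375,375). I'll raise clear and check with the wrist camera.

>>> {"api": "arm_command", "payload": {"increments": [[0,0,-0.1,0,0,0],[0,0,-0.3,0,0,0],[-0.1,0,-0.5,0,0,0],[-0.25,0,-0.7,0,0,0],[-0.4,0,-0.8,0,0,0]]}}

```text
t: 17.95
tool_pos: [0.6671, -0.1101, 0.456]
orientation: [1.814, 2.557, 0.003]
force: [0.5, -0.2, -0.1]
opening: 0.0419
gripper_force: 0.0
```

>>> {"api": "arm_command", "payload": {"increments": [[0,0,0,0,0,0],[0,0,0,0,0,0],[0,0,0,0,0,0],[0,0,0,0,0,0],[0,0,0,0,0,0]]}}

```text
t: 18.58
tool_pos: [0.6667, -0.1084, 0.4499]
orientation: [-1.816, -2.562, 0.0]
force: [-0.5, -0.2, -0.4]
opening: 0.0422
gripper_force: 0.0
```

```bash
python3 -c "
from h import *
goto((.029,-.035),.290)
c=read_camera('wrist');cv2.imwrite('pics/w6.png',c['image'][:,:,::-1])"
```

```text
t 18.575 binxy [ 0.0259 -0.1148] z 0.4499 units [0.399 0.017 0.8  ] yawerr deg 90.11 F [-0.5 -0.2 -0.4] open 0.04216918677483853 tilt [-0.001  0.    -1.   ]
```

View pics/w6.png

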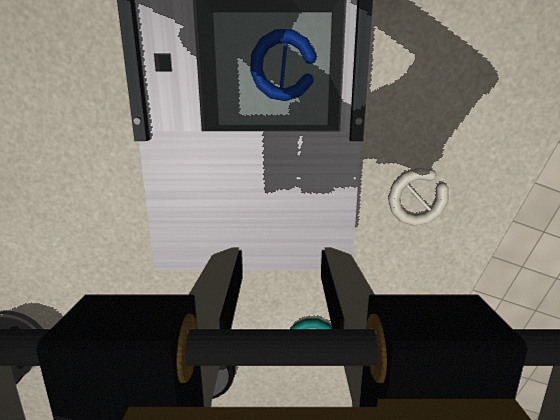

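The bangle lies flat in the well at (283,63), the cover is locked open, and the arm is clear.

```bash
python3 -c "
from plant import *
print(close_job())"
```

```text
the job is handed in; nothing more can be done
None
```

I handed the job in at about 18.6 s, but the close call gave no verdict: the cover held locked open under a 17 N push, the bangle lies flat in the well, and the arm is clear of everything.

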